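# Clamp a transformer in the cam fixture and hold the lever for the reading

### The job

Three taped yellow transformers stand on the white foam board: take the middle-sized one gently, with a grip of no more than 40 N since its ferrite cracks, and set it upright, pins down, into the white nest of the grey contact clamp, its length along the clamp between jaw and sprung pad, and let go of it. Then swing the black-handled cam lever round to the red mark on the base, where the cam stands at its highest lift and the jaw holds the transformer hard up to the contacts, and finish while still holding the lever there for the reading, as it springs back when released. Leave everything else where it is.

Things in the scene. Friction and masses are not known exactly. Their poses are not given: they have to be found in the camera images.
- transformer_m_centre (a point): centre (half-way up) of the middle-sized transformer: yellow tape over a black ferrite core with two copper windings showing in its long sides. Body 24 (x) x 52 (y) x 28 mm (z); z is up. With bobbin flange and pins, at the foot only, it measures 29 x 65 mm. To be grasped by its long sides, across x. 0.08 to 0.16 kg. Stands on the foam board, 28 mm above the worktop
- transformer_s_centre (a point): centre of the small transformer, one winding on each side, body 28 x 30 x 28 mm: to be left on the foam board
- transformer_l_centre (a point): centre of the large transformer, two windings on each side, body 32 x 68 x 37 mm: to be left on the foam board
- transformer_m: the middle-sized transformer, origin at the centre of its underside, y along its length, z up
- clamp: grey contact clamp, fixed, base 92 (x) x 198 (y) mm, origin at worktop height below the nest, y along the clamp axis: head block with blue sprung pad at +y (pad face at y = 26 mm), jaw with blue nose at -y (nose face at y = -32 mm, lever open). Pad and nose act 12 to 24 mm above the nest bed. Jaw and head block rise to 57 mm, all else but the lever is lower
- nest (a point): middle of the white nest bed, on its upper face 24 mm above the worktop, axes as the clamp: the centre of the transformer's underside is set here, 3 mm to spare either way along y, its length along y, either way round. Four guides, 7 mm high, 15.8 mm either side of the middle line, only beyond 17 mm from here along y, so fingers have room at the middle of its long sides
- clamped_place (a point): the place of the centre of the transformer's underside at highest lift: on the bed, 9 mm from point nest towards +y, axes as the clamp; the transformer has then pushed the sprung pad back by 6 mm and its pins meet the contact blades
- lever_pivot (a point): a point on the upright turning axis of the cam lever, 72 mm above the worktop, at the middle height of the lever's grip; 94 mm from the clamp's origin towards -y
- grip_centre (a point): middle of the lever's upright black grip, a cylinder 20 mm across and 42 mm high (51 to 93 mm above the worktop) at the end of the lever, 90 mm from the turning axis; the lever's flat bar lies below it, up to 51 mm. It moves with the lever
- lever_grip: the upright black grip of the cam lever, which revolves freely on its own upright pin at the lever's end (origin on the pin's axis, at worktop height)
- cam_lever (a joint): turn of the cam lever in rad, clockwise from above: 0 open, lever along the clamp's -y; 1.571 along its -x, over the red mark on the base: highest lift, the cam has pushed the jaw 12 mm towards +y; beyond, the lift falls; stop at 2.0. A spring turns it back when let go: 0.14 N m at 0, 0.45 N m at the mark (5 N at the grip), up to 0.15 N m more on the way from jaw and friction
- sprung_pad: blue sprung pad on the head block, against which the jaw pushes the transformer; its spring presses back with about 11 N at highest lift
- jaw: aluminium jaw with blue nose, running in the T-slot slideway of the clamp (it cannot come out), pushed towards +y by the cam disc of the lever; origin below its back face, at the slideway
- foam_board: white foam board 212 (x) x 308 (y) x 28 mm, fixed, origin at the centre of its underside
- marker_pen: white marker pen with blue cap, 17 x 135 x 16 mm, lying on the worktop: leave alone
- tweezers: steel tweezers, 10 x 124 x 9 mm, lying on the worktop: leave alone
- solder_reel: reel of solder wire, 54 mm across and 36 mm high: leave alone
Not all that is in view belongs to the job. What is shaped like the transformer_m but brown or green is not meant.

How it is judged:
On the way:
1. the middle-sized transformer stands upright in the nest, let go of, with the lever still open (z of transformer_m in the frame of nest between -0.003 and 0.004 m and x of transformer_m in the frame of nest between -0.006 and 0.006 m and y of transformer_m in the frame of nest between -0.006 and 0.006 m and angle between the y axis of transformer_m and the y axis of nest, either way round below 0.25 rad and angle between transformer_m's own z axis and vertical below 0.12 rad and contact force between the fingers and transformer_m below 0.1 N and value of joint cam_lever below 0.3 rad), for 0.2 s.
At the end, for the whole second after the job is handed in: The lever is held by the gripper within 0.15 rad of highest lift (1.571 rad); the pad presses the middle-sized transformer with more than 7 N; it stands upright, within 6 mm of its clamped place, its length along the clamp within 0.12 rad, untouched by the robot (value of joint cam_lever between 1.42 and 1.72 rad and contact force between the fingers and lever_grip above 1 N and contact force between sprung_pad and transformer_m above 7 N and distance between transformer_m and clamped_place below 0.006 m and angle between the y axis of transformer_m and the y axis of nest, either way round below 0.12 rad and angle between transformer_m's own z axis and vertical below 0.1 rad and contact force between each of the arm, the fingers and transformer_m below 0.1 N); the arm keeps its last pose, push and grip.
It fails at once if the transformer is gripped too hard: 95 N over both fingers (a grip of 40 N, and 15 N for setting down), or pushed as hard by the arm (contact force between any of the fingers, the arm and transformer_m above 95 N).
It fails at once if another transformer, the marker, the tweezers or the solder reel is shifted by more than 2 cm (distance of any of transformer_s_centre, transformer_l_centre, marker_pen, tweezers, solder_reel from where it was at the start of the episode above 0.02 m).
It also fails if it takes over 45 s, if anything falls off the work surface, if the arm or the gripper's body presses on something with over 40 N, if the wrist force passes 120 N, or if a joint passes its speed limit or range.

### The arm

A 6-joint arm with a two-finger parallel gripper is mounted at the origin on a cart in front of the work surface, level with it; the furniture and walls round the work are solid. World frame = base frame: x ahead of the robot, y to its left, z up, the work surface at z = 0. Lengths are in m, angles in rad, forces in N, time in s.
With the tool pointing down it reaches from about 0.3 to 0.95 m from the base axis. Payload 3.1 kg.
Tool frame: the origin (TCP) lies at the very end of the fingers, on their centre line; the grasp point (between the pads) lies 19 mm behind it; z points along the fingers, y is the line along which they close (so a half turn about z gives the same grasp; the last joint's range is limited). The gripper opens to 85 mm and grips with 20 to 120 N. Pads are 22 mm wide; open, the fingers measure 114 mm over their backs; the gripper's body (76 mm by 85 mm) begins 54 mm behind the grasp point. The pads swing forward as they close: fully open they stand 13 mm farther back than shut.
Start: joints at [-1.388, 0.308, 1.634, -0, 1.2, -0.07], TCP at [0.156, -0.605, 0.231] pointing down, gripper open.
Joint ranges: [-3.06, 3.06], [-0.79, 1.96], [0.05, 2.63], [-1.19, 4.34], [0.05, 2.64], [-2.94, 2.94]. Speed limits (rad/s): [2.79, 2.79, 3.14, 3.14, 3.14, 3.14].

### API

Orientations are given as a unit quaternion [w, x, y, z].
In Python, from cell import get_state, get_image, calibration, finish_job gives the robot as it stands.
- The arm moves only by the shell command python3 -m inch 'ROWS' [FORCE]. ROWS is JSON, a list of rows, each a list of 7 numbers: the opening, from -1 (shut) to 1 (fully open), then the shift along the tool's x, y, z in mm, then the turn, a rotation vector about the tool's x, y, z in degrees. In form: [[hand, dx, dy, dz, wx, wy, wz], ...]. A call has 1 to 8 rows; each row shifts and turns the commanded pose from where the row before left it, along the tool's axes as they then stand; what a row does not reach is not made up. A row lasts 1/12 s, in which the tool goes at most 41.7 mm and 7.16 degrees, less where a joint would pass 70% of its speed; a pose out of reach is approached as far as the arm can. A call is refused whole if a number of a shift passes 41.7 or a number of a turn 7.16, either way. A call with a gripper value outside its range is refused whole. The fingers move at their own pace and stop on an object; FORCE is the grip in N (left out, the last holds). Time passes only in rows, so rows that do not move let the fingers close. It gives the time, the measured TCP pose, the force, the opening and the grip force at its end, in the units of the state.
- get_state(): the state, without advancing time (a new reading comes with each control period).
- get_image(name): name is "side" or "top" or "wrist"; returns the picture (400x640x3 uint8, blue, green, red); there is no depth.
- calibration(name): a dict with "fx", "fy", "cx", "cy" (pixels), "origin" and "attitude" of the camera in the world. Camera axes: x right, y down, z forward; pixel columns grow to the right and rows downward; lengths in m; the calibration is good to about 2 mm. The wrist camera is an equidistant fisheye: a pixel r from the principal point sees the ray r / f radians off the axis. A picture is of the moment at which its call begins: read the wrist's pose just before it. calibration takes no time and is no camera call; for the wrist camera it gives the pose at the moment of the call.
- finish_job(): hands the job in; it is judged then, once.
The state is a dict: "t": time; "joints": joint angles; "joint_velocities": joint speeds; "effort": joint torques, N m; "tool_pos": TCP position; "tcp_rot": TCP orientation; "force": force on the tool from outside, world axes, zero at the start; "torque": the same for the moment, N m; "gripper_width": finger opening in m; "grip_force": force on a finger pad.
Only numpy, scipy, OpenCV 4.12 (cv2) and the standard library are available. Lean on these libraries where they do the work, as an engineer would, in place of code of your own. Each camera call takes 0.05 s, during which the arm holds its last target. There are 200 camera calls.

## Working session

There is one attempt and no reset: what is moved stays moved. The work goes in short steps, Python scripts to look and compute and a shell command to move; the robot and the scene stay as the last step left them, time stands still between calls to the robot, and variables do not carry over. Pictures are saved under pics/ and viewed, at most 10 in all, crops included, and the job is handed in when it is done.

```bash
mkdir -p pics; ls; python3 - <<'E'
from cell import *
import cv2
for n in ("top","side"):
    cv2.imwrite(f"pics/{n}0.png",get_image(n)); print(n,calibration(n))
print(calibration("wrist"));print(get_state())
E
```

```text
pics
top {'fx': 503.32523638564766, 'fy': 503.32523638564766, 'cx': 320.43061835109944, 'cy': 195.23667357076553, 'origin': array([ 0.46693509, -0.01578017,  1.54467718]), 'attitude': array([-0.02962282,  0.71300566, -0.70014015,  0.02343471])}
side {'fx': 392.8580999508551, 'fy': 392.8580999508551, 'cx': 314.7564157811177, 'cy': 199.6659999328156, 'origin': array([0.31713573, 0.82448852, 0.77513399]), 'attitude': array([ 0.06387072, -0.12701019,  0.89216412, -0.42875648])}
{'fx': 309.70691628693146, 'fy': 309.70691628693146, 'cx': 320.4446133787975, 'cy': 204.48750600489444, 'origin': array([ 0.22846101, -0.58650139,  0.37383744]), 'attitude': array([ 0.11453003,  0.78241581, -0.60540456, -0.09051901])}
{'t': 0.1, 'joints': array([-1.38770065e+00,  3.08941978e-01,  1.63510200e+00,  1.48457145e-05,
        1.19966679e+00, -6.97139708e-02]), 'joint_velocities': array([ 0.00017225, -0.00216114, -0.00647848, -0.00094538, -0.0016663 ,
       -0.00092126]), 'effort': array([-3.18705115e-04, -4.16407335e+01, -2.77645433e+01, -1.31920597e-04,
        4.02723163e-03,  3.78060079e-06]), 'tool_pos': array([ 0.15615914, -0.6043932 ,  0.23012656]), 'tcp_rot': array([-1.05774734e-03,  9.92021326e-01,  1.26065726e-01, -5.31031547e-05]), 'force': array([ 0.69804574, -0.47753088, -0.08877162]), 'torque': array([-0.0486067 , -0.05122853, -0.04296478]), 'grip_force': 0.0, 'gripper_width': 0.08528297512005521}
```

View pics/top0.png

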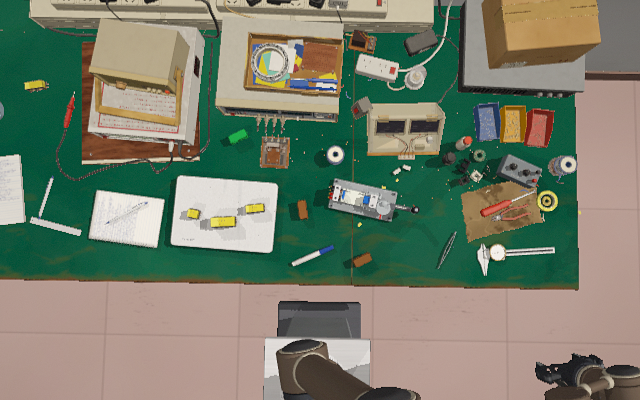

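View pics/side0.png

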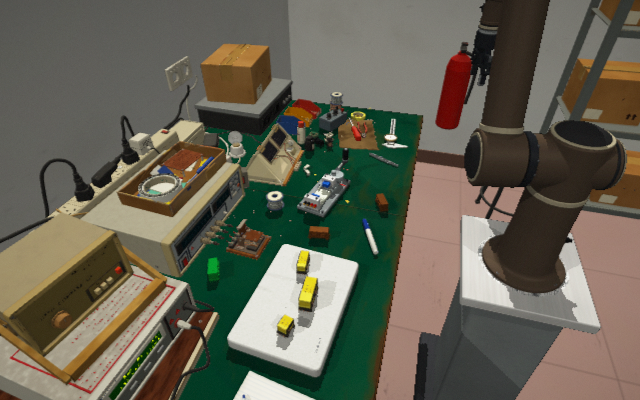

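The side view shows the foam board at about (295,305), with the clamp beyond it. The top view has three yellow candidates on the board: (193,214) short, (223,222) longest and (255,208) in between. The last should be the middle-sized one. The clamp is at (362,200) with its lever grip at about (415,210). I'll confirm this in one enlarged crop.

```bash
cat > h.py <<'E'
import numpy as np, cv2
from scipy.spatial.transform import Rotation as R
from cell import *
def rot(q): return R.from_quat(np.roll(q,-1))
def ray(n,u,v,c=None):
    c=c or calibration(n); p=np.array([(u-c['cx'])/c['fx'],(v-c['cy'])/c['fy']])
    if n=="wrist":
        r=np.linalg.norm(p)+1e-12; d=np.r_[p/r*np.sin(r),np.cos(r)]
    else: d=np.r_[p,1]
    return np.array(c['origin']),rot(c['attitude']).apply(d)
def at(n,u,v,z,c=None):
    o,d=ray(n,u,v,c); return o+d*(z-o[2])/d[2]
def tool(p,yaw=None):
    "shift in tool axes (mm) from TCP to p"
    s=get_state(); return rot(s['tcp_rot']).inv().apply(np.array(p)-s['tool_pos'])*1000
E
python3 - <<'E'
import cv2,numpy as np
im=cv2.imread("pics/top0.png")
f=lambda a:cv2.resize(a,None,fx=8,fy=8,interpolation=cv2.INTER_CUBIC)
cv2.imwrite("pics/crop1.png",np.vstack([f(im[198:232,180:280]),f(im[177:218,325:425])]))
E
```

```text
(no output)
```

View pics/crop1.png

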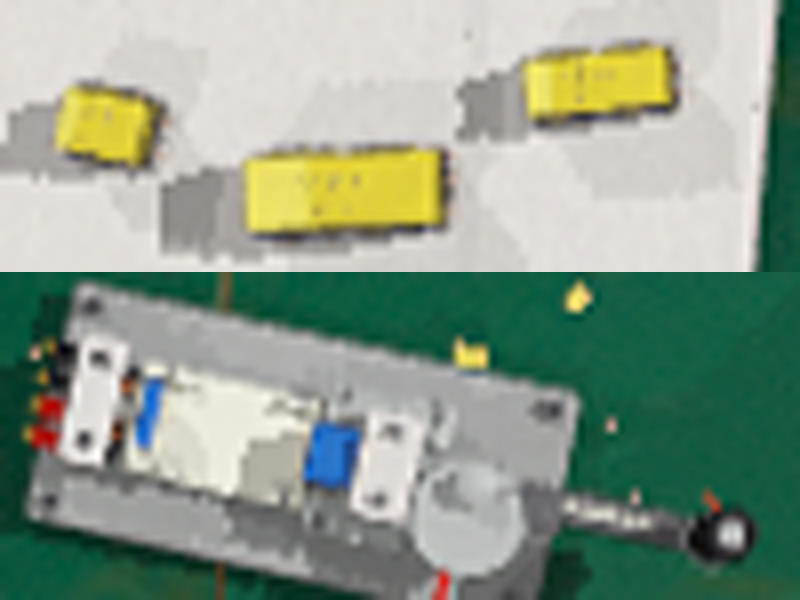

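The crop shows three yellow blocks: (107,125) nearly square (small), (345,192) longest with two windings a side (large), and (599,82) in between at about 53 x 24 mm, so that one is transformer_m. The clamp head with its pad is on the left (+y left), the jaw nose is at (330,455) and the grip top is at (732,530).

```bash
python3 - <<'E'
from h import *
c=calibration("top")
cv=lambda x,y,oy,ox:((x+.5)/8-.5+ox,(y+.5)/8-.5+oy)
T=lambda x,y,z:at("top",*cv(x,y,198,180),z,c)
C=lambda x,y,z:at("top",*cv(x,y,177,325),z,c)
k=[T(*p,.056) for p in [(525,60),(668,45),(674,105),(530,120)]]
m=np.mean(k,0); d=k[0]-k[1]+k[3]-k[2]
print("trafo m",m,"len",np.linalg.norm(d)/2,"yaw of length from y",np.degrees(np.arctan2(-d[0],d[1])))
print("large",T(345,192,.065),"small",T(107,125,.056))
b=[C(*p,.012) for p in [(75,283),(580,390),(28,518)]]
d=b[0]-b[1];print("base",b,np.linalg.norm(d),np.degrees(np.arctan2(-d[0],d[1])))
g=C(734,530,.093);print("grip",g)
pad=C(160,415,.042);nose=C(308,455,.042);print("padface",pad,"nose",nose)
print("tool shift to above trafo", tool([m[0],m[1],.25]), tool([m[0],m[1],.25])/41.7)
E
```

```text
trafo m [0.53770444 0.19306518 0.056     ] len 0.05345221750522587 yaw of length from y 7.010363525768521
large [0.49529395 0.28422249 0.065     ] small [0.51863521 0.37518117 0.056     ]
base [array([ 0.53179682, -0.04336455,  0.012     ]), array([ 0.49465906, -0.23564196,  0.012     ]), array([ 0.44237457, -0.02702453,  0.012     ])] 0.1958310840743069 -10.931879389920237
grip [ 0.44410589 -0.27950446  0.093     ]
padface [ 0.48195383 -0.07526678  0.042     ] nose [ 0.46812623 -0.13049703  0.042     ]
tool shift to above trafo [ 568.8812331  -676.71925786  -18.35246391] [ 13.64223581 -16.22827956  -0.44010705]
```

```bash
python3 -m inch '[[1,12,-14,0,0,0,0],[1,23.7,-28.2,0,0,0,0],[1,23.7,-28.2,0,0,0,0],[1,23.7,-28.2,0,0,0,0],[1,23.7,-28.2,0,0,0,0],[1,23.7,-28.2,0,0,0,0],[1,23.7,-28.2,0,0,0,0],[1,23.7,-28.2,0,0,0,0]]' && python3 -m inch '[[1,23.7,-28.2,0,0,0,0],[1,23.7,-28.2,0,0,0,0],[1,23.7,-28.2,0,0,0,0],[1,23.7,-28.2,0,0,0,0],[1,23.7,-28.2,0,0,0,0],[1,12,-14,0,0,0,0],[1,0,0,0,0,0,0],[1,0,0,0,0,0,0]]'
python3 - <<'E'
from h import *
import pickle
c=calibration("wrist"); im=get_image("wrist"); cv2.imwrite("pics/w1.png",im); pickle.dump(c,open("w1.pkl","wb"))
E
```

```text
t: 0.77
tool_pos: [0.2758, -0.3539, 0.2308]
tcp_rot: [-0.0, 0.992, 0.126, -0.0]
force: [1.3, -0.1, 0.2]
gripper_width: 0.0858
grip_force: 0.0
t: 1.43
tool_pos: [0.3632, -0.1726, 0.231]
tcp_rot: [0.0, 0.992, 0.128, -0.0]
force: [-0.3, -0.1, -0.2]
gripper_width: 0.0854
grip_force: 0.0
```

View pics/w1.png

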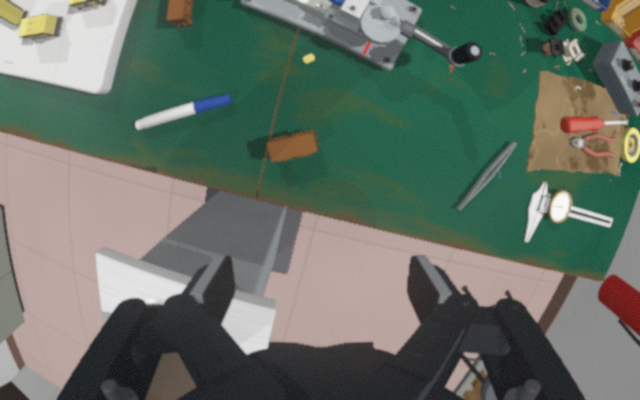

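The wrist view shows the clamp only at its top edge (cam at (380,22), grip at (467,52)), so I'll go on to the transformer and look at the clamp later.

```bash
python3 -m inch '[[1,12,-14,0,0,0,0],[1,23.8,-28.2,0,0,0,0],[1,23.8,-28.2,0,0,0,0],[1,23.8,-28.2,0,0,0,0],[1,23.8,-28.2,0,0,0,0],[1,23.8,-28.2,0,0,0,0],[1,23.8,-28.2,0,0,0,0],[1,23.8,-28.2,0,0,0,0]]' && python3 -m inch '[[1,23.8,-28.2,0,0,0,0],[1,23.8,-28.2,0,0,0,0],[1,23.8,-28.2,0,0,0,0],[1,12,-14,0,0,0,-6.8],[1,0,0,6,0,0,-7],[1,0,0,6,0,0,-7],[1,0,0,6,0,0,-7],[1,0,0,6,0,0,-7]]' && python3 -m inch '[[1,0,0,6,0,0,-7],[1,0,0,6,0,0,-7],[1,0,0,6,0,0,-7],[1,0,0,6,0,0,-7],[1,0,0,6,0,0,-7],[1,0,0,6,0,0,-7],[1,0,0,0,0,0,-5.6],[1,0,0,0,0,0,0]]'
python3 - <<'E'
from h import *
import pickle
s=get_state();c=calibration("wrist"); im=get_image("wrist"); cv2.imwrite("pics/w2.png",im); pickle.dump((c,s),open("w2.pkl","wb"))
print(s['tool_pos'],rot(s['tcp_rot']).as_matrix())
E
```

```text
t: 2.15
tool_pos: [0.4842, 0.0759, 0.2311]
tcp_rot: [0.0, 0.992, 0.125, -0.0]
force: [0.8, -0.3, 0.5]
gripper_width: 0.0851
grip_force: 0.0
t: 2.82
tool_pos: [0.5402, 0.1905, 0.2064]
tcp_rot: [0.0, 0.908, 0.419, -0.0]
force: [-1.1, -0.1, -0.2]
gripper_width: 0.0852
grip_force: 0.0
t: 3.48
tool_pos: [0.5397, 0.1902, 0.1702]
tcp_rot: [-0.0, 0.664, 0.748, -0.001]
force: [-0.1, -0.1, -1.0]
gripper_width: 0.0855
grip_force: 0.0
[0.53969268 0.19022624 0.17019632] [[-1.18892178e-01  9.92905779e-01 -1.66261693e-03]
 [ 9.92906815e-01  1.18890551e-01 -1.04566706e-03]
 [-8.40579423e-04 -1.77514532e-03 -9.99998071e-01]]
```

View pics/w2.png

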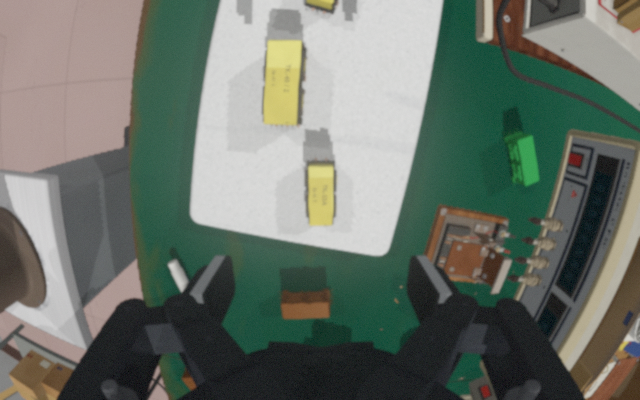

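The wrist view shows transformer_m at about (320,194), the large one at (283,83) and the white foam board. The fingers are at the bottom left and right. I'll extract its top outline by colour.

```bash
python3 - <<'E'
from h import *
import pickle
c,s=pickle.load(open("w2.pkl","rb"));im=cv2.imread("pics/w2.png")
h=cv2.cvtColor(im,cv2.COLOR_BGR2HSV); m=cv2.inRange(h,(22,120,110),(35,255,255))
m[:150]=0;m[240:]=0;m[:,:295]=0;m[:,345:]=0
n,l,st,_=cv2.connectedComponentsWithStats(m); k=1+st[1:,4].argmax(); print(st[k])
p=np.argwhere(l==k)[:,::-1].astype(np.float32)
w=np.array([at("wrist",u,v,.056,c)[:2] for u,v in p],np.float32)*1000
r=cv2.minAreaRect(w);print(r, cv2.boxPoints(r))
print("camz",rot(c['attitude']).as_matrix()[:,2],c['origin'])
E
```

```text
[320 214   1   1   1]
((541.62353515625, 177.2179412841797), (0.0, 0.0), 0.0) [[541.62354 177.21794]
 [541.62354 177.21794]
 [541.62354 177.21794]
 [541.62354 177.21794]]
camz [ 0.03215203 -0.28670878 -0.95747811] [0.53231182 0.26313173 0.31383795]
```

```bash
python3 - <<'E'
from h import *
import pickle
c,s=pickle.load(open("w2.pkl","rb"));im=cv2.imread("pics/w2.png")
h=cv2.cvtColor(im,cv2.COLOR_BGR2HSV); print(h[195,320],h[195,312],h[175,320])
m=((h[...,0]>15)&(h[...,0]<40)&(h[...,1]>110)&(h[...,2]>130)).astype(np.uint8)
m[:150]=0;m[240:]=0;m[:,:295]=0;m[:,345:]=0
n,l,st,_=cv2.connectedComponentsWithStats(cv2.morphologyEx(m,cv2.MORPH_CLOSE,np.ones((3,3)))); k=1+st[1:,4].argmax(); print(st[k])
p=np.argwhere(l==k)[:,::-1]
w=np.array([at("wrist",u,v,.056,c)[:2] for u,v in p],np.float32)*1000
r=cv2.minAreaRect(w);print(r, cv2.boxPoints(r))
cv2.imwrite("pics/c2.png",cv2.resize(im[150:240,270:370],None,fx=6,fy=6,interpolation=cv2.INTER_CUBIC))
E
```

```text
[ 27 113 206] [ 26 111 202] [ 28  93 221]
[309 178  23  46 873]
((540.1463623046875, 188.96832275390625), (19.20302391052246, 40.700286865234375), 7.446770191192627) [[527.9884  207.90242]
 [533.2633  167.54543]
 [552.3043  170.03423]
 [547.0294  210.39122]]
```

View pics/c2.png

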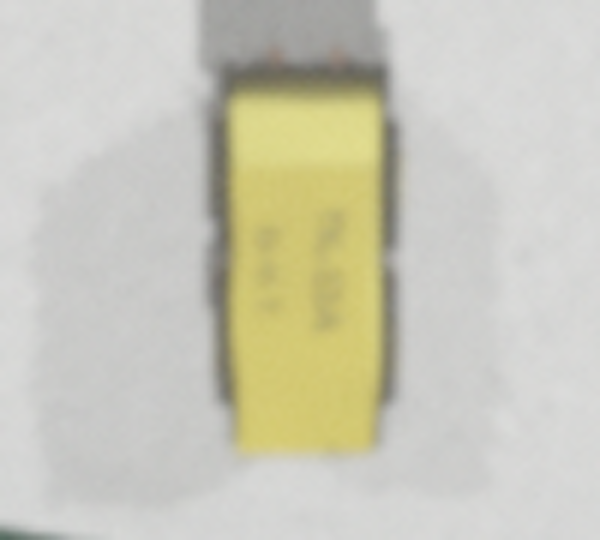

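The crop shows the bright upper strip as the +y end face. The top face runs from about (231,163)/(383,163) to (237,452)/(378,452) in the crop.

```bash
python3 - <<'E'
from h import *
import pickle
c,s=pickle.load(open("w2.pkl","rb"))
P=[at("wrist",270+(x+.5)/6-.5,150+(y+.5)/6-.5,.056,c) for x,y in [(231,163),(383,163),(378,452),(237,452)]]
m=np.mean(P,0);d=P[0]+P[1]-P[2]-P[3]
print(P,m,np.linalg.norm(d)/2,np.linalg.norm(P[0]-P[1]),"yaw",np.degrees(np.arctan2(-d[0],d[1])))
print(tool([m[0],m[1],.042+0.0]))
E
```

```text
[array([0.52760947, 0.20909362, 0.056     ]), array([0.54897035, 0.21167367, 0.056     ]), array([0.55394466, 0.16839132, 0.056     ]), array([0.5332075 , 0.16588058, 0.056     ])] [0.540933  0.1887598 0.056    ] 0.043569566252256144 0.021516137777223554 yaw 6.968702545699755
[ -1.81652391   0.89037758 128.67807269]
```

```bash
python3 -m inch '[[1,3.2,0.7,15,0,0,0],[1,0,0,30,0,0,0],[1,0,0,30,0,0,0],[1,0,0,30,0,0,0],[1,0,0,20,0,0,0],[1,0,0,10,0,0,0],[1,0,0,4,0,0,0],[1,0,0,0,0,0,0]]' 30 && python3 -m inch '[[-1,0,0,0,0,0,0],[-1,0,0,0,0,0,0],[-1,0,0,0,0,0,0],[-1,0,0,0,0,0,0],[-1,0,0,0,0,0,0],[-1,0,0,0,0,0,0],[-1,0,0,0,0,0,0],[-1,0,0,0,0,0,0]]' 30
```

```text
t: 4.2
tool_pos: [0.5398, 0.1951, 0.0318]
tcp_rot: [-0.0, 0.664, 0.748, -0.0]
force: [0.7, -0.4, -0.0]
gripper_width: 0.0855
grip_force: 0.0
t: 4.87
tool_pos: [0.5404, 0.196, 0.0333]
tcp_rot: [0.0, 0.663, 0.748, 0.001]
force: [-0.5, -0.9, 5.8]
gripper_width: 0.0247
grip_force: 30.7
```

```bash
python3 -m inch '[[-1,0,0,-4,0,0,0],[-1,0,0,-20,0,0,0],[-1,0,0,-30,0,0,0],[-1,0,0,-30,0,0,0],[-1,0,0,-30,0,0,0],[-1,0,0,-20,0,0,0],[-1,0,0,-6,0,0,0],[-1,-15,-5,0,0,0,0]]' && python3 -m inch '[[-1,-30,-10,0,0,0,0],[-1,-35,-12,0,0,0,0],[-1,-35,-12,0,0,0,0],[-1,-35,-12,0,0,0,0],[-1,-35,-12,0,0,0,0],[-1,-35,-12,0,0,0,0],[-1,-35,-12,0,0,0,0],[-1,-35,-12,0,0,0,0]]' && python3 -m inch '[[-1,-30,-5,0,0,0,0],[-1,-15,0,0,0,0,0],[-1,0,0,0,0,0,6],[-1,0,0,0,0,0,6],[-1,0,0,0,0,0,6],[-1,0,0,0,0,0,0],[-1,0,0,0,0,0,0],[-1,0,0,0,0,0,0]]'
python3 - <<'E'
from h import *
import pickle
s=get_state();c=calibration("wrist"); im=get_image("wrist"); pickle.dump((c,s),open("w3.pkl","wb"))
cv2.imwrite("pics/w3.png",im);cv2.imwrite("pics/w3c.png",cv2.resize(im[80:330,160:480],None,fx=2.4,fy=2.4,interpolation=cv2.INTER_CUBIC))
print(s['tool_pos'],rot(s['tcp_rot']).as_matrix())
E
```

```text
t: 5.53
tool_pos: [0.5385, 0.1822, 0.1744]
tcp_rot: [0.001, 0.663, 0.749, 0.003]
force: [0.1, -0.3, -0.6]
gripper_width: 0.0243
grip_force: 29.9
t: 6.2
tool_pos: [0.4729, -0.1057, 0.1698]
tcp_rot: [-0.002, 0.663, 0.748, -0.001]
force: [0.6, -0.3, -0.4]
gripper_width: 0.0245
grip_force: 29.9
t: 6.87
tool_pos: [0.4754, -0.1492, 0.1709]
tcp_rot: [-0.001, 0.772, 0.636, -0.001]
force: [0.1, 0.4, -0.4]
gripper_width: 0.0247
grip_force: 29.9
[ 0.47535634 -0.14918492  0.17093207] [[ 1.90720739e-01  9.81641008e-01 -2.55563605e-03]
 [ 9.81644264e-01 -1.90719094e-01  8.74933411e-04]
 [ 3.71461923e-04 -2.67559342e-03 -9.99996352e-01]]
```

View pics/w3c.png

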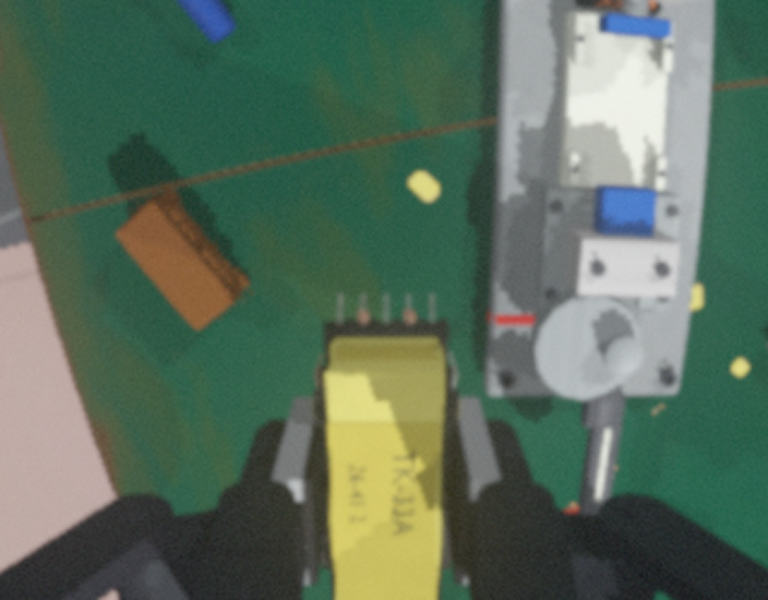

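The crop shows the held transformer at the bottom middle (pins at row ~310) and the clamp to the right. The pad face edge is at (605-668,~32), the nose face at (597-657,187), the bed runs from (572,15) to (660,190), the cam is at (588,348) and the red mark at (515,320).

```bash
python3 - <<'E'
from h import *
import pickle
c,s=pickle.load(open("w3.pkl","rb"))
print(c)
def W(x,y,z): return at("wrist",160+(x+.5)/2.4-.5,80+(y+.5)/2.4-.5,z,c)
for n,x,y,z in [("padL",602,30,.048),("padR",668,38,.048),("noseL",597,187,.048),("noseR",656,189,.048),("bed NW",570,12,.024),("bedNE",676,20,.024),("bedSW",565,187,.024),("bedSE",667,190,.024),
 ("baseL top",500,0,.012),("baseSW",486,392,.012),("baseSE",680,394,.012),("trafo end",387,340,.17)]: print(n,W(x,y,z).round(4), tool(W(x,y,z)).round(1))
E
```

```text
{'fx': 309.70691628693146, 'fy': 309.70691628693146, 'cx': 320.4446133787975, 'cy': 204.48750600489444, 'origin': array([ 0.49083136, -0.07736204,  0.31462716]), 'attitude': array([ 0.14449971,  0.98487884, -0.09428316, -0.01562674])}
padL [ 0.5707 -0.0708  0.048 ] [ 95.   78.5 123.2]
padR [ 0.596  -0.0767  0.048 ] [ 94.1 104.4 123.1]
noseL [ 0.5597 -0.1279  0.048 ] [ 36.9  78.6 123.2]
noseR [ 0.5829 -0.1324  0.048 ] [ 36.9 102.3 123.1]
bed NW [ 0.5661 -0.0614  0.024 ] [103.4  72.3 147.2]
bedNE [ 0.6103 -0.0696  0.024 ] [103.7 117.2 147.1]
bedSW [ 0.5527 -0.1302  0.024 ] [ 33.2  72.2 147.2]
bedSE [ 0.5961 -0.1385  0.024 ] [ 33.4 116.4 147.1]
baseL top [ 0.5414 -0.0518  0.012 ] [108.1  46.2 159.2]
baseSW [ 0.5082 -0.2172  0.012 ] [-60.6  45.2 159.2]
baseSE [ 0.5994 -0.238   0.012 ] [-63.7 138.7 159. ]
trafo end [ 0.4807 -0.1285  0.17  ] [21.2  0.9  1.3]
```

The top-view clamp points earlier were 0.1 m off in x because I didn't subtract the 272-row stacking offset in the crop. I'll redo them.

```bash
python3 - <<'E'
from h import *
c=calibration("top")
C=lambda x,y,z:at("top",325+(x+.5)/8-.5,177+(y-272+.5)/8-.5,z,c)
for n,x,y,z in [("pad face L",156,450,.048),("padface R",164,382,.048),("noseL",305,485,.048),("noseR",315,425,.048),("baseNE",75,283,.012),("baseSE",580,390,.012),("baseNW",28,518,.012),("grip",734,532,.093),("bed",135,365,.024),("bed",125,470,.024)]:
    p=C(x,y,z);print(n,p.round(4),tool(p).round(1))
E
```

```text
pad face L [ 0.5699 -0.0722  0.048 ] [ 93.5  78.  123.2]
padface R [ 0.5954 -0.0748  0.048 ] [ 95.8 103.5 123.1]
noseL [ 0.5579 -0.1278  0.048 ] [ 36.6  76.8 123.2]
noseR [ 0.5803 -0.1313  0.048 ] [ 37.5  99.5 123.1]
baseNE [ 0.6359 -0.0416  0.012 ] [136.1 137.  159.1]
baseSE [ 0.5983 -0.2349  0.012 ] [-60.8 137.  159. ]
baseNW [ 0.5456 -0.0252  0.012 ] [134.9  45.2 159.3]
grip [ 0.541  -0.2791  0.093 ] [-115.1   89.    78.1]
bed [ 0.6037 -0.0647  0.024 ] [107.3 109.8 147.1]
bed [ 0.5638 -0.0615  0.024 ] [102.8  70.  147.2]
```

```bash
python3 - <<'E'
from h import *
import pickle
c,s=pickle.load(open("w3.pkl","rb"))
W=lambda x,y,z: at("wrist",160+(x+.5)/2.4-.5,80+(y+.5)/2.4-.5,z,c)
for x,y,z in [(387,358,.1937),(387,338,.1937),(387,338,.17),(387,323,.166),(330,360,.1937),(445,358,.1937),(330,560,.1937),(441,560,.1937)]: print(x,y,z,tool(W(x,y,z)).round(1))
im=cv2.imread("pics/w3.png")
cv2.imwrite("pics/w3t.png",cv2.resize(im[195:345,280:360],None,fx=4,fy=4,interpolation=cv2.INTER_CUBIC))
E
```

```text
387 358 0.1937 [ 26.4   0.9 -22.4]
387 338 0.1937 [ 30.1   0.9 -22.4]
387 338 0.17 [21.6  0.9  1.3]
387 323 0.166 [23.6  0.9  5.3]
330 360 0.1937 [ 26.   -9.1 -22.4]
445 358 0.1937 [ 26.4  11.  -22.4]
330 560 0.1937 [-17.2 -10.4 -22.4]
441 560 0.1937 [-17.2  11.7 -22.4]
```

View pics/w3t.png

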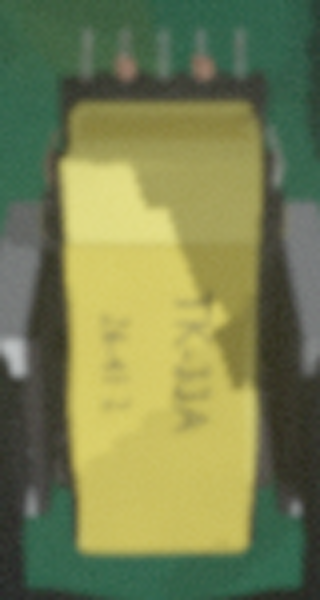

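The enlarged crop shows the whole held transformer. The far end of its top face is at row ~552, the near top edge at ~135 (dark end face above that), and the pins at row ~60.

```bash
python3 - <<'E'
from h import *
import pickle
c,s=pickle.load(open("w3.pkl","rb"))
W=lambda x,y,z: at("wrist",280+(x+.5)/4-.5,195+(y+.5)/4-.5,z,c)
for z in (.190,.1937):
  for x,y in [(163,105),(163,137),(163,160),(163,552),(78,552),(251,552),(68,137),(258,137)]: print(z,x,y,tool(W(x,y,z)).round(1))
E
```

```text
0.19 163 105 [ 28.6   0.6 -18.7]
0.19 163 137 [ 25.    0.7 -18.7]
0.19 163 160 [ 22.3   0.7 -18.7]
0.19 163 552 [-32.8   0.7 -18.7]
0.19 78 552 [-32.9 -10.3 -18.7]
0.19 251 552 [-32.9  12.  -18.7]
0.19 68 137 [ 24.9  -9.6 -18.7]
0.19 258 137 [ 25.   10.9 -18.7]
0.1937 163 105 [ 30.    0.7 -22.4]
0.1937 163 137 [ 26.4   0.7 -22.4]
0.1937 163 160 [ 23.8   0.7 -22.4]
0.1937 163 552 [-29.6   0.7 -22.4]
0.1937 78 552 [-29.8  -9.9 -22.4]
0.1937 251 552 [-29.7  11.7 -22.4]
0.1937 68 137 [ 26.4  -9.3 -22.4]
0.1937 258 137 [ 26.4  10.6 -22.4]
```

```bash
python3 -m inch '[[-1,10,12,0,0,0,0],[-1,20,25,0,0,0,0],[-1,20,25,0,0,0,0],[-1,15,20,10,0,0,0],[-1,6.1,8.8,25,0,0,0],[-1,0,0,25,0,0,0],[-1,0,0,25,0,0,0],[-1,0,0,11,0,0,0]]' && python3 -m inch '[[-1,0,0,0,0,0,0],[-1,0,0,0,0,0,0],[-1,0,0,0,0,0,0]]'
python3 - <<'E'
from h import *
import pickle
s=get_state();c=calibration("wrist"); im=get_image("wrist"); pickle.dump((c,s),open("w4.pkl","wb"))
cv2.imwrite("pics/w4.png",im);cv2.imwrite("pics/w4c.png",cv2.resize(im[150:350,220:420],None,fx=3,fy=3,interpolation=cv2.INTER_CUBIC))
print(s['tool_pos'],rot(s['tcp_rot']).as_matrix().round(4).tolist())
E
```

```text
t: 7.58
tool_pos: [0.5777, -0.0954, 0.0725]
tcp_rot: [-0.002, 0.772, 0.636, -0.002]
force: [-0.9, 0.6, -1.0]
gripper_width: 0.0244
grip_force: 29.9
t: 7.83
tool_pos: [0.5809, -0.0974, 0.0778]
tcp_rot: [0.001, 0.772, 0.635, 0.001]
force: [0.8, -0.7, -1.1]
gripper_width: 0.0243
grip_force: 29.9
[ 0.58093075 -0.09736126  0.07777721] [[0.1926, 0.9813, 0.0029], [0.9813, -0.1926, -0.0006], [-0.0001, 0.003, -1.0]]
```

View pics/w4c.png

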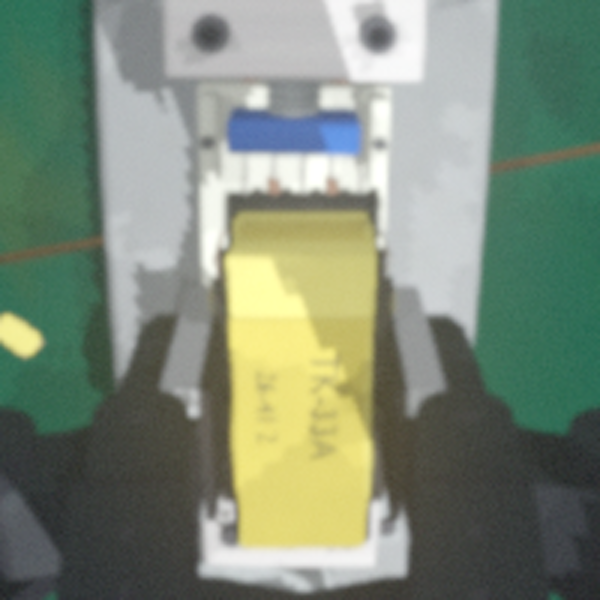

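The crop shows the transformer over the nest. The pad face edge is at row 150 (cols 228-360), the transformer top's near edge at ~250 and its far edge at 547, and the base edges at (107,300) and (483,300).

```bash
python3 - <<'E'
from h import *
import pickle
c,s=pickle.load(open("w4.pkl","rb"))
Rm=rot(s['tcp_rot']).inv()
W=lambda x,y,z: Rm.apply(at("wrist",220+(x+.5)/3-.5,150+(y+.5)/3-.5,z,c)-s['tool_pos'])*1000
zt=s['tool_pos'][2]+.0227
for n,x,y,z in [("padL",229,151,.048),("padR",361,151,.048),("holeL",207,143,.031),("holeR",377,143,.031),("headL",165,79,.057),("headR",423,80,.057),("baseL",101,200,.012),("baseR",487,200,.012),("baseL",110,330,.012),("baseR",481,300,.012),("bedL",200,560,.024),("bedR",407,560,.024),("tL",226,255,zt),("tR",377,255,zt),("tL2",239,546,zt),("tR2",366,546,zt),("flL",229,200,zt-.027),("flR",376,200,zt-.027)]: print(n,W(x,y,z).round(1))
s=get_state();print(s['t'],s['tool_pos'],rot(s['tcp_rot']).as_matrix().round(4).tolist())
E
```

```text
padL [ 24.1 -13.3  29.7]
padR [24.1 12.4 29.8]
holeL [ 21.  -19.3  46.7]
holeR [21.  16.9 46.8]
headL [ 40.3 -23.9  20.7]
headR [40.1 22.9 20.8]
baseL [  1.6 -47.7  65.6]
baseR [ 1.6 45.6 65.9]
baseL [-33.6 -48.1  65.6]
baseR [-25.   45.9  65.9]
bedL [-99.4 -27.1  53.7]
bedR [-99.5  29.9  53.9]
tL [ 23.8  -9.7 -22.7]
tR [ 23.8  11.6 -22.7]
tL2 [-29.1  -9.4 -22.7]
tR2 [-29.1  11.7 -22.7]
flL [ 22.8 -11.3   4.3]
flR [22.8 13.5  4.3]
7.8833 [ 0.58119202 -0.09753143  0.07824663] [[0.1927, 0.9812, 0.0037], [0.9813, -0.1927, -0.0009], [-0.0001, 0.0038, -1.0]]
```

```bash
python3 -m inch '[[-1,0,0,0,0,0,0],[-1,0,0,0,0,0,0],[-1,0,0,0,0,0,0],[-1,0,0,0,0,0,0]]'; python3 - <<'E'
from h import *
import pickle
s=get_state();c=calibration("wrist"); im=get_image("wrist"); pickle.dump((c,s),open("w5.pkl","wb"));cv2.imwrite("pics/w5.png",im)
print(s['tool_pos'],rot(s['tcp_rot']).as_matrix().round(4).tolist())
a,b=[cv2.cvtColor(cv2.imread(f"pics/{n}.png"),cv2.COLOR_BGR2GRAY).astype(np.float32) for n in("w4","w5")]
print("px shift of clamp",cv2.phaseCorrelate(a[150:205,270:365].copy(),b[150:205,270:365].copy()),"trafo",cv2.phaseCorrelate(a[240:330,290:350].copy(),b[240:330,290:350].copy()))
E
```

```text
t: 8.22
tool_pos: [0.5798, -0.0973, 0.077]
tcp_rot: [0.001, 0.772, 0.635, 0.0]
force: [-1.1, 0.2, -0.8]
gripper_width: 0.0243
grip_force: 29.9
[ 0.57979472 -0.09728843  0.077031  ] [[0.1929, 0.9812, 0.0012], [0.9812, -0.1929, -0.0003], [-0.0, 0.0013, -1.0]]
px shift of clamp ((1.0530380646663602, -0.16377618226764312), 0.6707219959961044) trafo ((0.14615236313882107, 0.049550488034178386), 0.8033864577390529)
```

```bash
python3 -m inch '[[-1,0,0,0,0,0,0],[-1,0,0,0,0,0,0],[-1,0,0,0,0,0,0],[-1,0,0,0,0,0,0],[-1,0,0,0,0,0,0],[-1,0,0,0,0,0,0]]'; python3 - <<'E'
from h import *
import pickle
s=get_state();c=calibration("wrist"); im=get_image("wrist"); pickle.dump((c,s),open("w6.pkl","wb"));cv2.imwrite("pics/w6.png",im)
print(s['tool_pos'],rot(s['tcp_rot']).as_matrix().round(4).tolist())
a,b=[cv2.cvtColor(cv2.imread(f"pics/{n}.png"),cv2.COLOR_BGR2GRAY).astype(np.float32) for n in("w4","w6")]
print("px shift of clamp",cv2.phaseCorrelate(a[150:205,270:365].copy(),b[150:205,270:365].copy()),"trafo",cv2.phaseCorrelate(a[240:330,290:350].copy(),b[240:330,290:350].copy()))
E
```

```text
t: 8.77
tool_pos: [0.5794, -0.0971, 0.0762]
tcp_rot: [-0.0, 0.772, 0.635, -0.0]
force: [0.1, 0.1, -1.3]
gripper_width: 0.0246
grip_force: 29.9
[ 0.57935829 -0.09710102  0.07617841] [[0.1928, 0.9812, -0.0002], [0.9812, -0.1928, 0.0], [0.0, -0.0002, -1.0]]
px shift of clamp ((1.2578134804518726, 0.34201849858280653), 0.45827631337775127) trafo ((0.0289483596560558, 0.10124340481881688), 0.7605944898393419)
```

```bash
python3 -m inch '[[-1,0.5,-1.2,0,0,0,0],[-1,0,0,6,0,0,0],[-1,0,0,8,0,0,0],[-1,0,0,8,0,0,0],[-1,0,0,8,0,0,0],[-1,0,0,5,0,0,0],[-1,0,0,2,0,0,0],[-1,0,0,0,0,0,0]]' && python3 -m inch '[[-1,0,0,0,0,0,0],[-1,0,0,0,0,0,0],[-1,0,0,0,0,0,0],[-1,0,0,1.5,0,0,0],[-1,0,0,1.5,0,0,0],[-1,0,0,0,0,0,0],[-1,0,0,0,0,0,0],[-1,0,0,0,0,0,0]]'
```

```text
t: 9.48
tool_pos: [0.5782, -0.0984, 0.0407]
tcp_rot: [0.001, 0.772, 0.636, -0.001]
force: [-5.7, -4.3, 12.2]
gripper_width: 0.0244
grip_force: 36.3
t: 10.15
tool_pos: [0.5783, -0.0985, 0.0384]
tcp_rot: [0.001, 0.772, 0.636, -0.001]
force: [-6.9, -6.4, 15.0]
gripper_width: 0.0244
grip_force: 38.0
```

The part is touching on the pad side (force toward -tool x). Jaw nose at -32 and pad at +26, with 3 mm spare each way, puts the nest point at -3 mm on the clamp axis. The clamped place agrees with that: -3 + 9 = 6, so the body spans -20 to 32. I'll lift a little, shift -3 mm and lower again.

```bash
python3 -m inch '[[-1,0,0,-5,0,0,0],[-1,0,0,-7,0,0,0],[-1,-3,-0.3,0,0,0,0],[-1,0,0,0,0,0,0],[-1,0,0,0,0,0,0],[-1,0,0,0,0,0,0],[-1,0,0,0,0,0,0],[-1,0,0,0,0,0,0]]' && python3 -m inch '[[-1,0,0,4,0,0,0],[-1,0,0,4,0,0,0],[-1,0,0,4,0,0,0],[-1,0,0,2,0,0,0],[-1,0,0,0,0,0,0],[-1,0,0,0,0,0,0],[-1,0,0,0,0,0,0]]'
```

```text
t: 10.82
tool_pos: [0.5771, -0.099, 0.0477]
tcp_rot: [-0.0, 0.772, 0.635, -0.0]
force: [-0.2, 0.0, -1.5]
gripper_width: 0.0244
grip_force: 35.5
t: 11.4
tool_pos: [0.5779, -0.0999, 0.0363]
tcp_rot: [0.0, 0.772, 0.636, -0.0]
force: [-4.3, -1.3, 11.6]
gripper_width: 0.0244
grip_force: 39.1
```

```bash
python3 -m inch '[[-1,0,0,-3,0,0,0],[-1,0,-1.2,0,0,0,0],[-1,0,0,0,0,0,0],[-1,0,0,0,0,0,0],[-1,0,0,2,0,0,0],[-1,0,0,2,0,0,0],[-1,0,0,0,0,0,0],[-1,0,0,0,0,0,0]]'
```

```text
t: 12.07
tool_pos: [0.5768, -0.0993, 0.036]
tcp_rot: [-0.0, 0.772, 0.636, -0.0]
force: [-5.8, 0.1, 17.2]
gripper_width: 0.0244
grip_force: 40.1
```

```bash
python3 - <<'E'
from h import *
import pickle
s=get_state();c=calibration("wrist"); im=get_image("wrist"); pickle.dump((c,s),open("w7.pkl","wb"));cv2.imwrite("pics/w7.png",im)
sd=get_image("side");cv2.imwrite("pics/s7.png",sd)
a=cv2.resize(im[170:350,255:395],None,fx=3.333,fy=3.333,interpolation=cv2.INTER_CUBIC)[:600]
b=cv2.resize(sd[150:250,295:350],None,fx=6,fy=6,interpolation=cv2.INTER_CUBIC)
print(a.shape,b.shape)
cv2.imwrite("pics/v7.png",np.hstack([a[:600],b[:600]])[:, :800])
E
```

```text
(600, 467, 3) (600, 330, 3)
```

View pics/v7.png

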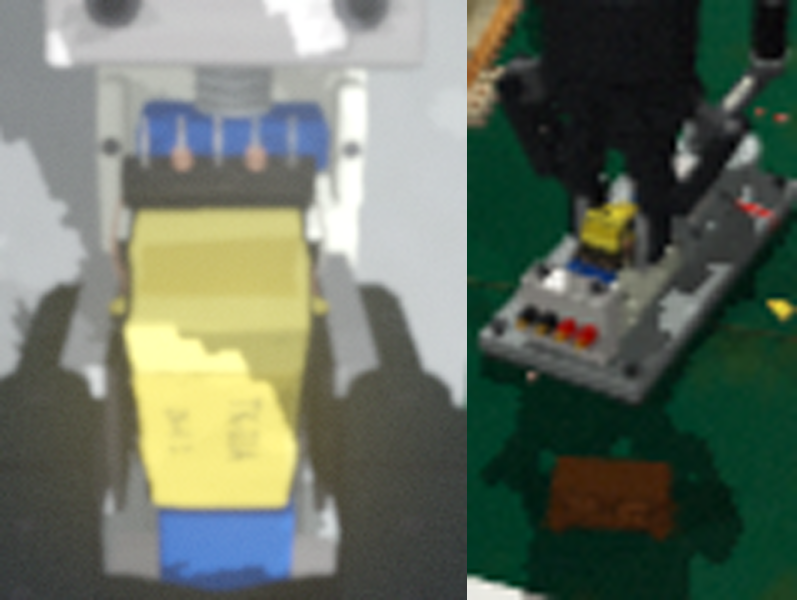

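The picture shows the transformer pitched in the grip: its pinned +y end is riding on the blue pad (pins over pad at row ~140), with the -y end low and the flange about 2 mm left of the pad's middle. I'll take it back to the free spot on the foam board, press it level, regrip, and place it with the -3 mm correction.

```bash
python3 -m inch '[[-1,0,0,-10,0,0,0],[-1,0,0,-25,0,0,0],[-1,0,0,-30,0,0,0],[-1,10,-3,-20,0,0,0],[-1,25,-8,0,0,0,0],[-1,35,-12,0,0,0,0],[-1,35,-12,0,0,0,0],[-1,35,-12,0,0,0,0]]' 30 && python3 -m inch '[[-1,35,-12,0,0,0,0],[-1,35,-12,0,0,0,0],[-1,35,-11,0,0,0,0],[-1,25,-8,10,0,0,0],[-1,10,-3,20,0,0,0],[-1,0,0,25,0,0,0],[-1,0,0,15,0,0,0],[-1,0,0,0,0,0,0]]' && python3 -m inch '[[-1,0,0,0,0,0,0],[-1,0,0,5,0,0,0],[-1,0,0,3,0,0,0],[-1,0,0,2,0,0,0],[-1,0,0,0,0,0,0]]' 20
```

```text
t: 12.83
tool_pos: [0.5563, 0.0486, 0.1178]
tcp_rot: [-0.0, 0.773, 0.635, -0.0]
force: [0.7, 0.7, -2.2]
gripper_width: 0.0242
grip_force: 37.5
t: 13.5
tool_pos: [0.5346, 0.1932, 0.0437]
tcp_rot: [-0.002, 0.772, 0.636, -0.004]
force: [-1.2, -0.4, -1.5]
gripper_width: 0.0242
grip_force: 37.4
t: 13.92
tool_pos: [0.5402, 0.1937, 0.0398]
tcp_rot: [0.0, 0.772, 0.635, 0.001]
force: [-0.1, 0.3, 2.8]
gripper_width: 0.0245
grip_force: 38.1
```

```bash
python3 -m inch '[[-1,0,0,2,0,0,0],[-1,0,0,2,0,0,0],[-1,0,0,1,0,0,0],[-1,0,0,0,0,0,0],[-1,0,0,0,0,0,0]]' && python3 -m inch '[[0,0,0,0,0,0,0],[0,0,0,0,0,0,0],[0,0,0,0,0,0,0],[0,0,0,0,0,0,0]]'
python3 - <<'E'
from h import *
im=get_image("wrist");s=get_state();c=calibration("wrist");cv2.imwrite("pics/w8.png",im)
h=cv2.cvtColor(im,cv2.COLOR_BGR2HSV);m=cv2.inRange(h,(18,75,90),(38,255,255));m[:215]=0;m[:,:280]=0;m[:,360:]=0
rows=m.sum(1)/255;print([(r,int(rows[r]),int(np.flatnonzero(m[r]).min()),int(np.flatnonzero(m[r]).max())) for r in range(215,400,8) if rows[r]>3])
print(np.flatnonzero(rows>10).min(),np.flatnonzero(rows>10).max(), s['gripper_width'])
E
```

```text
t: 14.33
tool_pos: [0.5407, 0.195, 0.0381]
tcp_rot: [-0.0, 0.773, 0.635, 0.002]
force: [-7.2, 1.9, 21.3]
gripper_width: 0.0244
grip_force: 40.9
t: 14.67
tool_pos: [0.539, 0.1934, 0.0331]
tcp_rot: [0.0, 0.772, 0.635, -0.0]
force: [-0.2, 0.0, -0.1]
gripper_width: 0.0426
grip_force: 0.0
[(215, 53, 299, 351), (223, 51, 300, 350), (231, 52, 299, 350), (239, 50, 300, 349), (247, 50, 300, 349), (255, 50, 300, 349), (263, 50, 300, 349), (271, 51, 300, 350), (279, 50, 301, 350), (287, 49, 301, 349), (295, 47, 302, 348), (303, 45, 303, 347), (311, 40, 304, 343)]
215 311 0.04268839988993189
```

```bash
python3 - <<'E'
from h import *
im=cv2.imread("pics/w8.png");s=get_state();c=calibration("wrist")
h=cv2.cvtColor(im,cv2.COLOR_BGR2HSV)
print("col325",[(r,h[r,325].tolist()) for r in range(180,345,5)])
for r in (200,215,235,312,316,332): print(r,tool(at("wrist",325,r,.056,c)).round(1))
for u in (300,349): print(u,tool(at("wrist",u,260,.056,c)).round(1))
E
```

```text
col325 [(180, [40, 6, 124]), (185, [30, 4, 123]), (190, [30, 13, 60]), (195, [27, 108, 109]), (200, [27, 117, 116]), (205, [27, 111, 138]), (210, [28, 115, 137]), (215, [28, 114, 137]), (220, [27, 116, 139]), (225, [29, 114, 137]), (230, [26, 132, 126]), (235, [27, 137, 160]), (240, [27, 137, 177]), (245, [26, 138, 177]), (250, [27, 138, 176]), (255, [26, 138, 177]), (260, [26, 138, 178]), (265, [27, 136, 178]), (270, [27, 132, 179]), (275, [26, 137, 179]), (280, [26, 134, 179]), (285, [26, 133, 171]), (290, [26, 142, 169]), (295, [27, 134, 170]), (300, [26, 135, 179]), (305, [27, 136, 169]), (310, [26, 125, 157]), (315, [30, 4, 171]), (320, [40, 5, 170]), (325, [90, 2, 168]), (330, [45, 3, 169]), (335, [45, 3, 169]), (340, [70, 29, 107])]
200 [ 39.1   2.9 -23.1]
215 [ 32.7   2.9 -23.1]
235 [ 23.8   2.9 -23.1]
312 [-16.2   3.2 -23.1]
316 [-18.6   3.2 -23.1]
332 [-28.9   3.3 -23.1]
300 [ 12.   -7.9 -23.1]
349 [ 12.   13.5 -23.1]
```

```bash
python3 -m inch '[[0,4.5,0.8,-1,0,0,0],[0,5,1,0,0,0,0],[0,0,0,0,0,0,0],[0,0,0,0,0,0,0],[0,0,0,0,0,0,0]]' && python3 -m inch '[[-1,0,0,0,0,0,0],[-1,0,0,0,0,0,0],[-1,0,0,0,0,0,0],[-1,0,0,0,0,0,0],[-1,0,0,0,0,0,0],[-1,0,0,0,0,0,0]]' 35
python3 - <<'E'
from h import *
im=get_image("wrist");s=get_state();c=calibration("wrist");cv2.imwrite("pics/w9.png",im)
h=cv2.cvtColor(im,cv2.COLOR_BGR2HSV).astype(int)
y=(abs(h[...,0]-27)<6)&(h[...,1]>80); r=np.flatnonzero(y[:,325]); r=r[(r>180)&(r<345)]; e=r.max()
q=[np.flatnonzero(y[k,285:365])+285 for k in (e-20,e-50)]
print(e,[(a.min(),a.max()) for a in q],tool(at("wrist",325,e+.5,.0227+s['tool_pos'][2],c)).round(1),s['tool_pos'])
print([tool(at("wrist",u,e-20,.0227+s['tool_pos'][2],c)).round(1)[1] for u in (q[0].min()-.5,q[0].max()+.5)])
E
```

```text
t: 15.13
tool_pos: [0.5425, 0.2027, 0.0341]
tcp_rot: [-0.0, 0.772, 0.635, -0.0]
force: [0.3, 0.3, -0.3]
gripper_width: 0.0426
grip_force: 0.0
t: 15.63
tool_pos: [0.5426, 0.2026, 0.0343]
tcp_rot: [0.0, 0.772, 0.635, 0.0]
force: [-0.1, -0.8, -0.0]
gripper_width: 0.0242
grip_force: 34.8
324 [(np.int64(297), np.int64(344)), (np.int64(296), np.int64(344))] [-24.2   3.3 -22.7] [0.5426176  0.20254782 0.03426903]
[np.float64(-10.2), np.float64(12.4)]
```

```bash
python3 -m inch '[[-1,0,0,-10,0,0,0],[-1,0,0,-25,0,0,0],[-1,0,0,-30,0,0,0],[-1,-10,3,-20,0,0,0],[-1,-25,8,0,0,0,0],[-1,-35,11,0,0,0,0],[-1,-35,11,0,0,0,0],[-1,-35,11,0,0,0,0]]' && python3 -m inch '[[-1,-35,11,0,0,0,0],[-1,-35,11,0,0,0,0],[-1,-35,11,0,0,0,0],[-1,-25,8,0,0,0,0],[-1,-15,5,10,0,0,0],[-1,-6,2.5,20,0,0,0],[-1,-2.8,1.2,15,0,0,0],[-1,0,0,6,0,0,0]]' && python3 -m inch '[[-1,0,0,0,0,0,0],[-1,0,0,0,0,0,0],[-1,0,0,0,0,0,0],[-1,0,0,0,0,0,0],[-1,0,0,0,0,0,0],[-1,0,0,0,0,0,0],[-1,0,0,0,0,0,0],[-1,0,0,0,0,0,0]]'
cat > meas.py <<'E'
from h import *
import sys
im=get_image("wrist");s=get_state();c=calibration("wrist");cv2.imwrite(f"pics/{sys.argv[1]}.png",im)
h=cv2.cvtColor(im,cv2.COLOR_BGR2HSV).astype(int)
b=((abs(h[...,0]-110)<10)&(h[...,1]>110)&(h[...,2]>50)).astype(np.uint8);b[:140]=0;b[260:]=0;b[:,:270]=0;b[:,370:]=0
n,l,st,_=cv2.connectedComponentsWithStats(b);k=1+st[1:,4].argmax();x,yy,w,hh,_=st[k];print("pad box",st[k])
print("pad L,R,face",[tool(at("wrist",*p,.048,c)).round(1) for p in [(x-.5,yy+hh/2),(x+w-.5,yy+hh/2),(x+w/2,yy+hh-.5)]])
zt=.0217+s['tool_pos'][2]
y=(abs(h[...,0]-27)<6)&(h[...,1]>80);r=np.flatnonzero(y[:,325]);e=r[(r>220)&(r<345)].max();q=np.flatnonzero(y[e-20,285:365])+285
print("trafo end",e,tool(at("wrist",325,e+.5,zt,c)).round(1),"L,R",[tool(at("wrist",u,e-20,zt,c)).round(1)[1] for u in (q.min()-.5,q.max()+.5)])
print(s['tool_pos'],rot(s['tcp_rot']).as_matrix()[:,2].round(4))
E
python3 meas.py w10
```

```text
t: 16.35
tool_pos: [0.5586, 0.0557, 0.1201]
tcp_rot: [0.0, 0.772, 0.636, 0.0]
force: [1.5, 0.5, -2.0]
gripper_width: 0.0243
grip_force: 34.7
t: 17.02
tool_pos: [0.576, -0.1045, 0.0664]
tcp_rot: [-0.002, 0.773, 0.635, -0.001]
force: [-0.2, 0.1, -1.4]
gripper_width: 0.0244
grip_force: 34.6
t: 17.68
tool_pos: [0.5781, -0.1036, 0.0686]
tcp_rot: [0.0, 0.772, 0.635, 0.0]
force: [0.4, 0.2, -1.0]
gripper_width: 0.024
grip_force: 34.6
pad box [298 180  46  14 497]
pad L,R,face [array([ 34.1, -11.5,  20.5]), array([34.1, 13.6, 20.5]), array([30.5,  1.3, 20.5])]
trafo end 324 [-25.    3.3 -21.7] L,R [np.float64(-10.3), np.float64(12.0)]
[ 0.57799191 -0.10368492  0.06847498] [ 3.e-04 -1.e-04 -1.e+00]
```

Aligned: pad and transformer middles agree to 0.2 mm, and the end gap is as wanted to about 0.5 mm. Lowering in stages.

```bash
python3 -m inch '[[-1,0,0,4,0,0,0],[-1,0,0,6,0,0,0],[-1,0,0,6,0,0,0],[-1,0,0,4,0,0,0],[-1,0,0,1,0,0,0],[-1,0,0,0,0,0,0],[-1,0,0,0,0,0,0]]'; python3 meas.py w11
```

```text
t: 18.32
tool_pos: [0.5778, -0.1037, 0.047]
tcp_rot: [-0.0, 0.772, 0.635, -0.0]
force: [0.4, 0.3, -0.5]
gripper_width: 0.024
grip_force: 34.6
pad box [295 188  52  17 699]
pad L,R,face [array([ 34.5, -11.4,  -0.7]), array([34.5, 13.5, -0.7]), array([30.5,  1.3, -0.7])]
trafo end 325 [-25.7   3.3 -21.7] L,R [np.float64(-10.3), np.float64(14.9)]
[ 0.57804347 -0.10378993  0.04728947] [ 2.e-04 -0.e+00 -1.e+00]
```

```bash
python3 -m inch '[[-1,0,0,4,0,0,0],[-1,0,0,4,0,0,0],[-1,0,0,3,0,0,0],[-1,0,0,1,0,0,0],[-1,0,0,0,0,0,0],[-1,0,0,0,0,0,0]]' && python3 -m inch '[[-1,0,0,2,0,0,0],[-1,0,0,1.5,0,0,0],[-1,0,0,1,0,0,0],[-1,0,0,0,0,0,0],[-1,0,0,0,0,0,0]]'
```

```text
t: 18.87
tool_pos: [0.5778, -0.1037, 0.0351]
tcp_rot: [-0.0, 0.772, 0.635, -0.0]
force: [0.2, -0.7, -0.7]
gripper_width: 0.024
grip_force: 34.6
t: 19.28
tool_pos: [0.5778, -0.1037, 0.0307]
tcp_rot: [-0.0, 0.772, 0.635, -0.0]
force: [-0.1, -0.3, -1.5]
gripper_width: 0.0246
grip_force: 34.6
```

```bash
python3 -m inch '[[-1,0,0,0.7,0,0,0],[-1,0,0,0,0,0,0],[-1,0,0,0,0,0,0],[0,0,0,0,0,0,0],[0,0,0,0,0,0,0],[0,0,0,0,0,0,0],[0,0,0,0,0,0,0],[0,0,0,0,0,0,0]]'; python3 meas.py w12; python3 -m inch '[[0,0,0,-5,0,0,0],[0,0,0,-15,0,0,0],[0,0,0,-30,0,0,0],[0.5,0,0,-30,0,0,0],[0.5,0,0,-30,0,0,0],[0.5,0,0,-20,0,0,0],[0.5,0,0,-5,0,0,0],[0.5,0,0,0,0,0,0]]'; python3 - <<'E'
from h import *
s=get_state();c=calibration("wrist");im=get_image("wrist");cv2.imwrite("pics/w13.png",im)
h=cv2.cvtColor(im,cv2.COLOR_BGR2HSV).astype(int)
y=((abs(h[...,0]-27)<6)&(h[...,1]>80)).astype(np.uint8);b=((abs(h[...,0]-110)<10)&(h[...,1]>110)).astype(np.uint8)
for n,m,z in(("yel",y,.052),("blue",b,.048)):
    m[:100]=0;m[320:]=0;m[:,:240]=0;m[:,400:]=0
    k,l,st,_=cv2.connectedComponentsWithStats(m)
    for q in st[1:]:
        if q[4]>60: print(n,q,tool(at("wrist",q[0]-.5,q[1]-.5,z,c)).round(1),tool(at("wrist",q[0]+q[2]-.5,q[1]+q[3]-.5,z,c)).round(1))
print(s['tool_pos'])
E
```

```text
t: 19.95
tool_pos: [0.578, -0.1038, 0.0301]
tcp_rot: [0.0, 0.772, 0.635, 0.0]
force: [0.6, -0.1, -0.7]
gripper_width: 0.0429
grip_force: 0.0
pad box [291 198  59  18 862]
pad L,R,face [array([ 34.6, -11.7, -17.9]), array([ 34.6,  13.4, -17.9]), array([ 30.8,   1.1, -17.9])]
trafo end 325 [-25.7   3.3 -21.7] L,R [np.float64(-10.3), np.float64(12.5)]
[ 0.57792557 -0.10374696  0.03011985] [ 1.e-04 -0.e+00 -1.e+00]
t: 20.67
tool_pos: [0.5796, -0.1042, 0.1676]
tcp_rot: [0.002, 0.772, 0.635, 0.002]
force: [-0.1, -0.6, 0.1]
gripper_width: 0.0641
grip_force: 0.0
yel [ 304  166   27   61 1555] [ 29.9 -11.4 113.4] [-25.1  12.  113.4]
yel [242 212  12  12  95] [-11.1 -68.  113.4] [-22.5 -57.6 113.4]
yel [361 254   7  10  67] [-52.3  40.4 113.5] [-63.   47.6 113.5]
blue [303 156  29   8 205] [ 38.  -12.3 117.4] [ 31.   12.5 117.4]
blue [305 229  24  15 342] [-28.6 -11.5 117.4] [-43.6  10.5 117.4]
[ 0.57955856 -0.10416383  0.16759525]
```

Released and seated: the top is at nest height, with about 3 mm gaps at nose and pad. Next is the lever. Its grip lies 179 mm along -tool x, on the tool's centre line.

```bash
python3 -m inch '[[1,-10,0,0,0,0,0],[1,-25,0,0,0,0,0],[1,-35,0,0,0,0,0],[1,-35,0,0,0,0,0],[1,-35,0,0,0,0,0],[1,-25,0,0,0,0,0],[1,-14,0,0,0,0,0],[1,0,0,0,0,0,0]]' && python3 -m inch '[[1,0,0,15,0,0,0],[1,0,0,25,0,0,0],[1,0,0,30,0,0,0],[1,0,0,25,0,0,0],[1,0,0,12,0,0,0],[1,0,0,3,0,0,0],[1,0,0,0,0,0,0],[1,0,0,0,0,0,0]]' && python3 -m inch '[[-1,0,0,0,0,0,0],[-1,0,0,0,0,0,0],[-1,0,0,0,0,0,0],[-1,0,0,0,0,0,0],[-1,0,0,0,0,0,0],[-1,0,0,0,0,0,0],[-1,0,0,0,0,0,0],[-1,0,0,0,0,0,0]]' 80
```

```text
t: 21.38
tool_pos: [0.5414, -0.282, 0.1629]
tcp_rot: [-0.001, 0.773, 0.634, -0.001]
force: [-0.6, 0.2, 0.1]
gripper_width: 0.0852
grip_force: 0.0
t: 22.05
tool_pos: [0.5444, -0.2793, 0.056]
tcp_rot: [0.001, 0.772, 0.636, 0.0]
force: [0.3, 0.5, 0.4]
gripper_width: 0.0854
grip_force: 0.0
t: 22.72
tool_pos: [0.5415, -0.2791, 0.0559]
tcp_rot: [-0.002, 0.772, 0.635, -0.001]
force: [-6.4, 1.2, 7.8]
gripper_width: 0.0183
grip_force: 77.8
```

```bash
python3 -m inch '[[-1,0,-2,-1.5,0,0,0],[-1,0.3,-7.8,0,0,0,0],[-1,1,-7.8,0,0,0,0],[-1,1.7,-7.7,0,0,0,0],[-1,2.4,-7.5,0,0,0,0],[-1,3,-7.3,0,0,0,0],[-1,3.6,-7,0,0,0,0],[-1,0,0,0,0,0,0]]' 80; python3 - <<'E'
from h import *
s=get_state();p=np.array([.5607,-.1912]);d=(s['tool_pos'][:2]-p)*1000;x=np.array([.981,-.193]);y=np.array([.193,.981])
print(np.linalg.norm(d),np.degrees(np.arctan2(-d@x,-d@y)))
E
```

```text
t: 23.38
tool_pos: [0.4983, -0.2572, 0.0563]
tcp_rot: [-0.001, 0.772, 0.635, 0.0]
force: [4.3, 0.4, -11.1]
gripper_width: 0.0182
grip_force: 78.9
90.77509774934957 32.2713028488712
```

```bash
python3 -m inch '[[-1,4.2,-6.6,1,0,0,0],[-1,4.8,-6.2,0,0,0,0],[-1,5.3,-5.8,0,0,0,0],[-1,5.8,-5.3,0,0,0,0],[-1,6.2,-4.8,0,0,0,0],[-1,6.6,-4.2,0,0,0,0],[-1,7,-3.6,0,0,0,0],[-1,7.3,-3,0,0,0,0]]' && python3 -m inch '[[-1,7.5,-2.4,0,0,0,0],[-1,7.7,-1.7,0,0,0,0],[-1,7.8,-1,0,0,0,0],[-1,5,-0.2,0,0,0,0],[-1,0,0,0,0,0,0],[-1,0,0,0,0,0,0],[-1,0,0,0,0,0,0],[-1,0,0,0,0,0,0]]'; python3 - <<'E'
from h import *
s=get_state();p=np.array([.5607,-.1912]);d=(s['tool_pos'][:2]-p)*1000;x=np.array([.981,-.193]);y=np.array([.193,.981])
print(np.linalg.norm(d),np.degrees(np.arctan2(-d@x,-d@y)))
E
```

```text
t: 24.05
tool_pos: [0.4705, -0.2062, 0.0561]
tcp_rot: [0.002, 0.772, 0.636, -0.0]
force: [3.2, -5.5, -7.7]
gripper_width: 0.0183
grip_force: 79.3
t: 24.72
tool_pos: [0.4703, -0.1771, 0.0561]
tcp_rot: [0.001, 0.772, 0.635, -0.0]
force: [0.8, -4.8, -2.3]
gripper_width: 0.0179
grip_force: 79.7
91.52293320469735 87.72791481618165
```

```bash
python3 -m inch '[[-1,2,0.2,0,0,0,0],[-1,1.5,0,0,0,0,0],[-1,0,0,0,0,0,0],[-1,0,0,0,0,0,0],[-1,0,0,0,0,0,0],[-1,0,0,0,0,0,0],[-1,0,0,0,0,0,0],[-1,0,0,0,0,0,0]]'; python3 - <<'E'
from h import *
s=get_state();p=np.array([.5607,-.1912]);d=(s['tool_pos'][:2]-p)*1000;x=np.array([.981,-.193]);y=np.array([.193,.981])
print(np.linalg.norm(d),np.degrees(np.arctan2(-d@x,-d@y)))
o=np.array([.5788,-.0990])
c=calibration("wrist");im=get_image("wrist");cv2.imwrite("pics/w14.png",im)
h=cv2.cvtColor(im,cv2.COLOR_BGR2HSV).astype(int)
Y=((abs(h[...,0]-27)<6)&(h[...,1]>80)).astype(np.uint8);b=((abs(h[...,0]-110)<10)&(h[...,1]>110)).astype(np.uint8);r=(((h[...,0]<5)|(h[...,0]>174))&(h[...,1]>150)).astype(np.uint8)
for n,m,z in(("yel",Y,.052),("blue",b,.048),("red",r,.014)):
    k,l,st,ce=cv2.connectedComponentsWithStats(m)
    for i in range(1,k):
        if st[i][4]>40:
            w=np.array([at("wrist",u,v,z,c)[:2]-o for v,u in np.argwhere(l==i)])*1000
            if abs(w.mean(0)).max()<150: print(n,st[i],"clamp x",(w@x).min().round(1),(w@x).max().round(1),"y",(w@y).min().round(1),(w@y).max().round(1))
E
```

```text
t: 25.38
tool_pos: [0.471, -0.1736, 0.0561]
tcp_rot: [0.0, 0.772, 0.635, -0.0]
force: [0.5, -4.6, -2.6]
gripper_width: 0.0184
grip_force: 79.8
91.45735096562495 89.99076637341345
yel [ 479   27   36  102 3188] clamp x -8.9 13.3 y -21.9 31.2
yel [468  41   6  26 114] clamp x -16.0 -13.0 y 8.4 21.9
yel [468  83   5  26 111] clamp x -16.1 -13.5 y -13.7 -0.6
yel [334 134  22  21 297] clamp x -84.0 -73.9 y -39.6 -29.9
yel [522 250   9  10  67] clamp x 35.2 42.6 y -100.8 -94.3
blue [ 169    0   52   52 1376] clamp x -170.7 -140.5 y 14.0 46.9
blue [598   7   9  14  42] clamp x 97.9 106.3 y 66.1 75.6
blue [463  16  47  17 406] clamp x -16.7 13.3 y 27.9 38.0
blue [ 466  123   39   34 1090] clamp x -14.3 10.8 y -38.3 -21.2
red [393 230  35   4 114] clamp x -42.8 -18.7 y -96.3 -93.8
```

The transformer has moved to about +5 mm on the clamp axis, against a clamped place at +6. It sits between nose (-21 mm) and pad. The lever is at about 90° on the red mark line, held with 80 N, with a spring force of about 4.6 N. Handing in.

```bash
python3 -c "
from cell import *
print(finish_job())"
```

```text
the job is handed in; nothing more can be done
None
```

I handed in the job at about 25 s: the middle-sized transformer stands in the nest, clamped hard up to the contacts by my camera measurements, and the lever is held at the red mark (about 90°); on the first try it pitched on the pad, with the grip reading briefly 40.9 N against your 40 N limit, so I set it back on the foam board and placed it again.

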